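# Move the snap-fit cover to the holder with the check weight

## Robot

A 6-joint arm with a two-finger parallel gripper is mounted at the origin on a cart in front of the work surface, level with it; the furniture and walls round the work are solid. World frame = base frame: x ahead of the robot, y to its left, z up, the work surface at z = 0. Lengths are in m, angles in rad, forces in N, time in s.
With the tool pointing down it reaches from about 0.275 to 0.825 m from the base axis. Payload 4.9 kg.
Tool frame: the origin (TCP) lies between the finger pads, 19 mm behind the fingertips; this is the grasp point; z points along the fingers, y is the line along which they close (so a half turn about z gives the same grasp; the last joint's range is limited). The gripper opens to 85 mm and grips with 20 to 120 N. Pads are 22 mm wide; open, the fingers measure 114 mm over their backs; the gripper's body (76 mm by 85 mm) begins 54 mm behind the grasp point. The pads swing forward as they close: fully open they stand 13 mm farther back than shut.
Start: joints at [1.204, 0.326, -0.193, 1.052, 0, 1.437], TCP at [0.127, 0.535, 0.25] pointing down, gripper open.
Joint ranges: [-2.65, 2.65], [-0.97, 1.79], [-1.3, 1.35], [-1.93, 2.1], [-1.47, 1.37], [-3.14, 3.14]. Speed limits (rad/s): [2.57, 2.57, 3.14, 3.14, 3.14, 3.14].

## Interface

Orientations are given as a rotation vector (axis times angle).
In Python, from cell import * gives the robot as it stands. Calls block until the motion is done:
- movep(position, orientation): joint-space move of the TCP to a pose.
- move_l(position, velocity=0.15, rot=None, until_force=None): straight line of the TCP; rot=None keeps the orientation; velocity is the mean speed in m/s. With until_force (N) it stops when the force on the tool has changed by that much, and returns True; else False.
- set_joints(angles): joint-space move.
- let_go() and grab(newtons=None): open the fingers fully, or close them until they stop; newtons is the grip in N (None keeps the last).
- sleep(seconds).
- ik(position, orientation): joint angles nearest the present ones, or None.
- get_state(): the state.
- grab_frame(name): name is "scene" or "side" or "wrist"; returns a dict with "img" (384x512x3 uint8, red, green, blue), "fx", "fy", "cx", "cy" (pixels), "cam_to_world" (4x4, takes a point from camera to world coordinates); the wrist camera has in their place "T_tool_cam" (4x4, takes a point from camera to tool coordinates, whose origin is the TCP and whose axes are the flange's). Camera axes: x right, y down, z forward; pixel columns grow to the right and rows downward; lengths in m; the calibration is good to about 2 mm. A picture is of the moment at which its call begins: read the wrist's pose just before it. There is no depth.
A pose or a line that the arm cannot do raises MotionError and nothing moves.
- sign_off(): hands the job in; it is judged then, once.
Trained networks look in the newest picture that a camera, given by its name, has taken for a name from the list of things; names that differ only in an ending like _2 or _b are one class to them, and where a whole thing is asked for, a point or a joint stands for the part that bears it (a point fixed in the world has none). Each returns a list of dicts, best first, with "score" (0 to 1); they miss things now and then, are a little off and sometimes report something else, mostly with a low value. They report only what shows in the picture. A call takes as long as a camera call.
- spot_in(camera, name): "centre" ([column, row] in pixels, amid what is visible of it).
- silhouettes(camera, name): "mask" (384x512 bool, what is visible of it) and "centre" ([column, row] in pixels, amid what is visible of it).
- tip_of(camera, name): "centre" ([column, row] in pixels: a listed point, or the origin of a listed thing).
The state is a dict: "clock": time; "q": joint angles; "joint_velocities": joint speeds; "tau": joint torques, N m; "position": TCP position; "eef_rot": TCP orientation; "contact_force": force on the tool from outside, world axes, zero at the start; "wrist_torque": the same for the moment, N m; "finger_gap": opening from 0.0 (shut) to 1.0 (fully open); "grasp_force": force on a finger pad.
Only numpy, scipy, OpenCV 4.12 (cv2) and the standard library are available. Lean on these libraries where they do the work, as an engineer would, in place of code of your own. Each camera call takes 0.05 s, during which the arm holds its last target. There are 200 camera calls.

## Task

Two weight holders stand on the table: the snap-fit cover with two upright ears is on one of them, and the small check weight stands in the other, open one. Pinch the cover's two side tabs together to free it and lift it off, then fit it on the open holder: gently press it down, tabs pinched, against its sprung seal until the hooks are under the rim, and let the tabs spring out so that it is latched there over the weight. Do not force the cover or the holders, and leave everything else on the table where it is.

Things in the scene. Friction and masses are not known exactly. Their poses are not given: they have to be found in the camera images.
- cover: Black snap-fit cover with two grey upright ears (tabs), 0.12 kg. Origin: centre of the underside of its 5 mm plate (68 mm along x, 84 along y), z up. The ears face each other along y. Begins latched on holder_a, origin 53 mm above the table. Same after a half turn. Below the plate two ribs (outer faces x = +-22 mm, 10 mm deep, rounded) locate it in the mouth.
- cover_grip (a point): Point midway between the ears, 29 mm above the cover's origin: good TCP place to pinch along y. Ears: 22 mm wide, 6 to 35 mm above the origin, outer faces 60 mm apart free, 50 pinched. Each slides 5 mm inward on a spring, 6 N to start, 18 N at its stop; a pinch of 22 to 32 N holds and carries. Keep fingertips 8 mm or more above the origin.
- cover_hooks (a point): Point midway between the two hooks below the ears, 9 mm under the cover's origin. Square hooks point outward along y: tops 7 mm, bottoms 11 mm below the origin, tips at y = +-30.5 mm free, +-25.5 pinched. They catch under the holder's lips and pass them only when pinched.
- holder_a: Holder that begins with the cover on: grey box in an aluminium sleeve, 84 mm along x (120 over its feet), 96 along y, fixed. Origin: centre of its underside, z up. Rim 50 mm above it; otherwise like holder_b.
- holder_b: Open holder with the check weight in it, fixed, sizes as holder_a. Origin: centre of its underside, z up; the cover goes on with its y along this y, either way round. Its sleeve is height-adjustable: the rim is anywhere from 50 to 74 mm above the origin, not measured, so find the seat by feel. Over 30 N between cover and a holder counts as forcing.
- holder_b_mouth (a point): Axis of holder_b's mouth, 50 mm above its origin (lowest the rim can be). Mouth 49 mm along x, 55 along y, lips 4 mm thick; 2 mm play each side when pinched. Sprung seal: touches with the cover 7 mm above the rim (2 N), 8 N at 3 mm (hooks just under the lips), 12.5 N at 0 (plate hard on rim). Stop at a push of 9 to 12 N, then open: hooks spring out, cover rises to 3 mm, latched.
- holder_b_seal (a joint): Compression of the open holder's sprung seal in m: 0 free, 0.004 with the cover latched, 0.007 with the cover pressed hard on the rim.
- check_weight: Brass-coloured 100 g check weight, 22 mm diameter, 40 mm tall, standing upright in the round nest of holder_b, its underside 6 mm above the holder's origin. Origin: centre of its underside.
- wipes: Wipes box, 117x231x130 mm, at the back of the table: leave alone. Origin: centre of its underside.
- pot: Pen pot with pens, 81 mm wide, 147 mm tall, at the back: leave alone. Origin: centre of its underside.
- mug: White mug, 97 mm tall, at the back right: leave alone. Origin: centre of its underside.
- tin: Low round grey tin, 66 mm across, 24 mm tall, near the front edge: leave alone. Origin: centre of its underside.
- tweezer: Steel tweezers, 124 mm, lying between the holders: leave alone. Origin: centre of its underside.
- tape: Tape roll, 74 mm across, 25 mm tall, at the back left: leave alone. Origin: centre of its underside.
- wrench: Spanner, 160 mm, lying behind the holders: leave alone. Origin: centre of its underside.
- stick: USB stick, 53 mm, near the front edge: leave alone. Origin: centre of its underside.

How it is judged:
On the way:
1. the cover has been freed and lifted clear of its first holder (its underside 30 mm or more above that holder's rim) (z of cover in the frame of holder_a above 0.08 m), for 0.1 s.
At the end, for the whole second after the job is handed in: Nothing touches the cover and it stays latched on the holder with the weight: seal compressed by more than 3 mm, cover at rest, centred within 4 mm, level within 0.06 rad, y along the holder's within 0.09 rad; the weight upright in its nest (6 mm, 0.2 rad) (value of joint holder_b_seal above 0.003 m and horizontal distance between cover and holder_b below 0.004 m and angle between the y axis of cover and the y axis of holder_b, either way round below 0.09 rad and angle between cover's own z axis and vertical below 0.06 rad and linear speed of cover below 0.02 m/s and horizontal distance between check_weight and holder_b below 0.006 m and angle between check_weight's own z axis and vertical below 0.2 rad).
It fails at once if more than 30 N between the cover and its first holder (torn off or pushed) (contact force between cover and holder_a above 30 N).
It fails at once if more than 30 N between the cover and the open holder (forced) (contact force between cover and holder_b above 30 N).
It fails at once if the fingers touch the check weight with more than 3 N (contact force between the fingers and check_weight above 3 N).
It fails at once if another thing on the table is shifted by more than 20 mm (distance of any of wipes, pot, mug, tin, tweezer, tape, wrench, stick from where it was at the start of the episode above 0.02 m).
It also fails if it takes over 42 s, if anything falls off the work surface, if the arm or the gripper's body presses on something with over 40 N, if the wrist force passes 120 N, or if a joint passes its speed limit or range.

## Working session

There is one attempt and no reset: what is moved stays moved. The work goes in short steps, each a Python script; the robot and the scene stay as the last script left them, time stands still between calls to the robot, and variables do not carry over. Pictures are saved under pics/ and viewed, at most 10 in all, crops included, and the job is handed in when it is done.

```bash
mkdir -p pics
python3 - <<'E'
from cell import *
import cv2,numpy as np
s=get_state();print(s['clock'],s['position'],s['eef_rot'],s['contact_force'],s['finger_gap'])
ims=[]
for c in ['scene','side']:
    f=grab_frame(c);ims.append(f['img'][...,::-1].copy());print(c,f['fx'],f['cx'],f['cy'],np.round(f['cam_to_world'],4).tolist())
    for n in ['cover','cover_grip','holder_a','holder_b','holder_b_mouth','check_weight']:
        print(n,[(np.round(d['centre'],1).tolist(),round(d['score'],2)) for d in tip_of(c,n)][:3])
cv2.imwrite('pics/a.png',ims[0]);cv2.imwrite('pics/b.png',ims[1])
print(get_state()['clock'])
E
```

```text
0.0 [0.12665359 0.53463502 0.24920734] [-3.64783836e-01 -3.11988954e+00  2.64404479e-03] [-0.82958808 -0.48114623 -0.51678474] 1.0029051382005658
scene 379.7867650969642 253.24507558364334 188.96575461615006 [[-0.4377, -0.5281, 0.7276, -0.0939], [-0.899, 0.267, -0.347, 0.2878], [-0.011, -0.8061, -0.5917, 0.5989], [0.0, 0.0, 0.0, 1.0]]
cover [([325.9, 192.2], 0.79)]
cover_grip [([329.9, 180.4], 0.64), ([217.2, 312.4], 0.28)]
holder_a [([185.3, 248.6], 0.88), ([325.8, 207.9], 0.58)]
holder_b [([185.3, 248.6], 0.88), ([325.8, 207.9], 0.58)]
holder_b_mouth [([183.5, 235.5], 0.65)]
check_weight [([187.2, 247.9], 0.58)]
side 346.5754549122979 254.4975380090028 194.4033475883433 [[0.9729, 0.1483, -0.1774, 0.6891], [0.2312, -0.6362, 0.7361, -0.6982], [-0.0037, -0.7571, -0.6533, 0.654], [0.0, 0.0, 0.0, 1.0]]
cover [([223.6, 240.6], 0.96), ([264.7, 167.6], 0.55)]
cover_grip [([219.4, 231.1], 0.77)]
holder_a [([264.3, 171.4], 0.82), ([224.5, 256.7], 0.74)]
holder_b [([264.3, 171.4], 0.82), ([224.5, 256.7], 0.74)]
holder_b_mouth [([262.0, 154.9], 0.92), ([223.0, 254.2], 0.51)]
check_weight [([264.1, 166.2], 0.36), ([262.0, 152.6], 0.27)]
0.7
```

View pics/a.png

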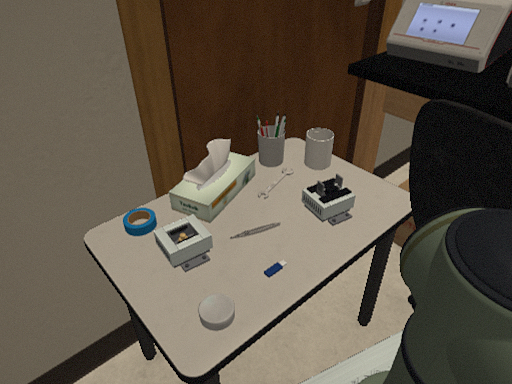

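View pics/b.png

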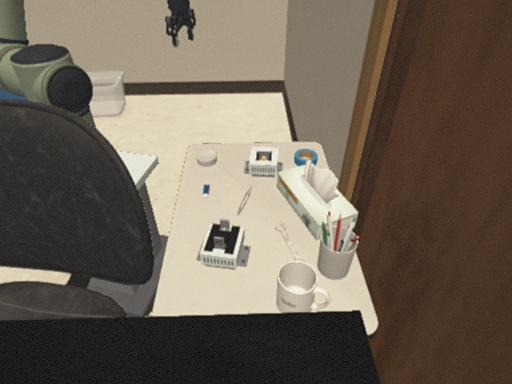

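```bash
cat > h.py <<'E'
import numpy as np
def ray(px,fx,fy,cx,cy,T):
    d=T[:3,:3]@np.array([(px[0]-cx)/fx,(px[1]-cy)/fy,1]); return T[:3,3],d
def onz(px,f,z,T=None):
    T=np.array(f['cam_to_world']) if T is None else T
    o,d=ray(px,f['fx'],f['fy'],f['cx'],f['cy'],T); return o+d*(z-o[2])/d[2]
E
python3 - <<'E'
from cell import *
from h import *
P={'scene':{'cover':((325.9,192.2),.053),'grip':((329.9,180.4),.082),'ha':((325.8,207.9),0),'hb':((185.3,248.6),0),'mouth':((183.5,235.5),.05),'w':((187.2,247.9),.006)},
'side':{'cover':((223.6,240.6),.053),'grip':((219.4,231.1),.082),'ha':((224.5,256.7),0),'hb':((264.3,171.4),0),'mouth':((262,154.9),.05),'w':((264.1,166.2),.006)}}
for c in P:
    f=grab_frame(c)
    for n,(p,z) in P[c].items(): print(c,n,onz(p,f,z).round(4))
E
```

```text
scene cover [ 0.4872 -0.1819  0.053 ]
scene grip [ 0.4907 -0.1921  0.082 ]
scene ha [ 0.4896 -0.1897  0.    ]
scene hb [0.5106 0.1672 0.    ]
scene mouth [0.4987 0.1688 0.05  ]
scene w [0.5048 0.164  0.006 ]
side cover [ 0.4943 -0.1954  0.053 ]
side grip [ 0.4861 -0.1947  0.082 ]
side ha [ 0.4944 -0.1995  0.    ]
side hb [0.5159 0.1528 0.    ]
side mouth [0.5046 0.1684 0.05  ]
side w [0.5112 0.1715 0.006 ]
```

```bash
cat >> h.py <<'E'
from scipy.spatial.transform import Rotation as R
def down(yaw): # tool z down, tool y at angle yaw from world y
    return (R.from_euler('z',yaw)*R.from_euler('y',np.pi)).as_rotvec()
def wristT(s,f):
    T=np.eye(4);T[:3,:3]=R.from_rotvec(s['eef_rot']).as_matrix();T[:3,3]=s['position'];return T@np.array(f['T_tool_cam'])
E
python3 - <<'E'
from cell import *
from h import *
import cv2,pickle
out={}
for k,p in (('hb',[.46,.165,.26]),('ha',[.45,-.19,.26])):
    movep(p,down(0)); s=get_state(); f=grab_frame('wrist'); T=wristT(s,f)
    if k=='hb': print(np.round(f['T_tool_cam'],3).tolist(),f['fx'])
    print(k,s['clock'],s['position'],s['q'].__class__,np.round(s['q'],2))
    for n,z in (('cover',.053),('cover_grip',.082),('holder_a',0),('holder_b_mouth',.06),('check_weight',.006)):
        for d in tip_of('wrist',n)[:1]: print(n,np.round(d['centre']),round(d['score'],2),onz(d['centre'],f,z,T).round(4))
    cv2.imwrite(f'pics/w_{k}.png',f['img'][...,::-1]); out[k]=(f,T)
pickle.dump(out,open('w.pkl','wb'))
E
```

```text
[[0.001, -0.962, -0.273, 0.069], [1.0, 0.0, 0.002, -0.001], [-0.002, -0.273, 0.962, -0.124], [0.0, 0.0, 0.0, 1.0]] 318.61909903920474
hb 2.6083 [0.45978163 0.16564851 0.26000479] <class 'numpy.ndarray'> [ 0.19  0.21 -0.33  1.04  0.    0.19]
holder_a [258. 196.] 0.58 [0.509  0.1686 0.    ]
holder_b_mouth [259. 212.] 0.79 [0.5082 0.1691 0.06  ]
check_weight [257. 200.] 0.76 [0.5124 0.1678 0.006 ]
ha 4.2417 [ 0.45017164 -0.18921203  0.25998318] <class 'numpy.ndarray'> [-0.55  0.21 -0.33  1.04  0.   -0.55]
cover [256. 202.] 0.72 [ 0.4888 -0.1889  0.053 ]
cover_grip [252. 208.] 0.82 [ 0.4861 -0.193   0.082 ]
holder_b_mouth [251. 207.] 0.43 [ 0.493  -0.1936  0.06  ]
```

```bash
python3 -c "
import cv2,numpy as np
a=[cv2.resize(cv2.imread(f'pics/w_{k}.png')[100:300,150:360],None,fx=1.9*1,fy=1.9,interpolation=3) for k in('hb','ha')]
cv2.imwrite('pics/w2.png',np.hstack(a))"
```

```text
(no output)
```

View pics/w2.png

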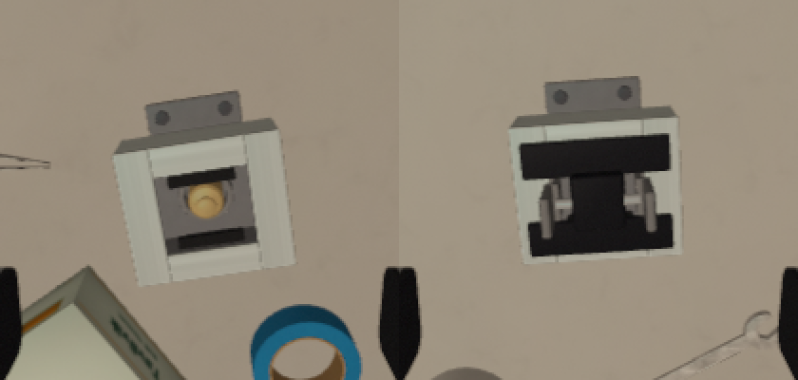

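Run:
```python
from h import *
import pickle,cv2
from scipy.optimize import least_squares
o=pickle.load(open('w.pkl','rb'))
C={'hb':[(114,154),(277,129),(296,263),(138,286)],'ha':[(511-399,128),(678-399,117),(681-399,253),(524-399,263)]}
for k in C:
    f,T=o[k]; g=cv2.cvtColor(f['img'],cv2.COLOR_RGB2GRAY)
    p=np.float32([(150+u/1.9,100+v/1.9) for u,v in C[k]]).reshape(-1,1,2)
    q=cv2.cornerSubPix(g,p.copy(),(4,4),(-1,-1),(3,30,.01)).reshape(-1,2)
    Ti=np.linalg.inv(T); M=np.array([(-.042,-.048),(-.042,.048),(.042,.048),(.042,-.048)])
    def proj(v,z):
        c,s=np.cos(v[2]),np.sin(v[2]); W=np.c_[M@np.array([[c,s],[-s,c]])+v[:2],np.full(4,z),np.ones(4)]
        X=(Ti@W.T)[:3]; return np.c_[f['fx']*X[0]/X[2]+f['cx'],f['fy']*X[1]/X[2]+f['cy']]
    for nm,pp in (('man',p.reshape(-1,2)),('sub',q)):
        r=least_squares(lambda v:(proj(v,v[3])-pp).ravel(),[.5,0,0,.05])
        print(k,nm,r.x.round(4),r.fun.round(1))
        r=least_squares(lambda v:(proj(v,.05)-pp).ravel(),[.5,0,0]); print('  z=.05',r.x.round(4))
```

```text
hb man [0.5113 0.169  0.1575 0.0464] [-0.7  0.2  0.7 -0.  -0.6  0.   0.6 -0.2]
  z=.05 [0.5101 0.169  0.1575]
hb sub [0.5111 0.1685 0.1567 0.0455] [-0.4 -0.1  0.2 -0.1 -0.3  0.2  0.5 -0.1]
  z=.05 [0.5096 0.1685 0.1567]
ha man [ 0.4916 -0.1897  0.064   0.0436] [-0.3 -0.1 -0.1  0.3  0.2  0.1  0.2 -0.3]
  z=.05 [ 0.4897 -0.1898  0.064 ]
ha sub [ 0.4924 -0.1894  0.0735  0.0369] [ 1.9 -0.   0.   0.1  0.1 -2.  -2.1  1.9]
  z=.05 [ 0.4885 -0.1894  0.0735]
```

Run:
```python
from cell import *
from h import *
import cv2
movep([.4897,-.1898,.14],down(.066)); s=get_state(); f=grab_frame('wrist'); T=wristT(s,f)
print(s['clock'],s['position'],s['contact_force'].round(2))
for n,z in (('cover',.053),('cover_grip',.082)):
    for d in tip_of('wrist',n)[:1]: print(n,np.round(d['centre']),round(d['score'],2),onz(d['centre'],f,z,T).round(4))
im=f['img'][...,::-1].copy()
Ti=np.linalg.inv(T);c,sn=np.cos(.066),np.sin(.066)
for z,P in ((.088,[(a,b) for a in(-.011,.011) for b in (-.03,.03)]),(.058,[(a,b) for a in(-.034,.034) for b in (-.042,.042)])):
    for a,b in P:
        X=Ti@np.array([.4897+c*a-sn*b,-.1898+sn*a+c*b,z,1]); cv2.circle(im,(int(f['fx']*X[0]/X[2]+f['cx']),int(f['fy']*X[1]/X[2]+f['cy'])),3,(0,0,255) if z>.06 else (0,255,0),1)
cv2.imwrite('pics/c.png',im)
```

```text
5.1167 [ 0.48963146 -0.18965642  0.14036221] [ 0.18 -1.09  0.56]
cover [256. 199.] 0.94 [ 0.4874 -0.19    0.053 ]
cover_grip [252. 216.] 0.55 [ 0.4894 -0.1927  0.082 ]
```

View pics/c.png

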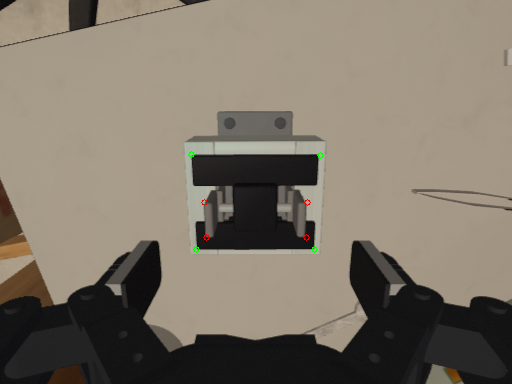

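Run:
```python
from cell import *
from h import *
def p(t):
    s=get_state(); print(t,round(s['clock'],2),s['position'].round(4),s['contact_force'].round(1),s['wrist_torque'].round(2),round(float(s['finger_gap']),3),s['grasp_force'])
p('0');print(move_l([.4895,-.1901,.083],velocity=.08,until_force=6)); p('down')
grab(27); sleep(.3); p('grab')
if get_state()['finger_gap']*85<55:
    print(move_l([.4895,-.1901,.087],velocity=.02,until_force=8)); p('lift')
```

```text
0 5.27 [ 0.4907 -0.1906  0.1422] [-1.1  0.5 -0.5] [-0.02 -0.03  0.02] 1.002 0.0
False
down 6.13 [ 0.4898 -0.1903  0.0833] [ 0.7 -0.6  0.2] [ 0.    0.01 -0.05] 0.998 0.0
grab 6.86 [ 0.49   -0.1906  0.0844] [-1.8  0.5  9.5] [ 0.13  0.49 -0.  ] 0.567 31.48651421070099
False
lift 7.21 [ 0.4899 -0.1906  0.0877] [ 0.3 -0.3  3.6] [-0.14  0.11  0.01] 0.573 29.969725012779236
```

Run:
```python
from cell import *
from h import *
import cv2
def p(t):
    s=get_state(); print(t,round(s['clock'],2),s['position'].round(4),s['contact_force'].round(1),s['wrist_torque'].round(2),round(float(s['finger_gap']),3),s['grasp_force'])
move_l([.4895,-.1901,.19],velocity=.08); p('up')
move_l([.5095,.169,.19],velocity=.15,rot=down(.157)); p('over')
move_l([.5095,.169,.135],velocity=.08); sleep(.2); p('near')
s=get_state(); f=grab_frame('wrist'); T=wristT(s,f)
for n,z in (('cover',.105),('holder_b_mouth',.05),('holder_b',0)):
    for d in tip_of('wrist',n)[:2]: print(n,np.round(d['centre']),round(d['score'],2),onz(d['centre'],f,z,T).round(4))
im=f['img'][...,::-1].copy();Ti=np.linalg.inv(T);c,sn=np.cos(.157),np.sin(.157)
for z,e,col in ((.053,(.042,.048),(0,0,255)),(.111,(.034,.042),(0,255,0))):
    for a in(-1,1):
        for b in (-1,1):
            A,B=a*e[0],b*e[1]; X=Ti@np.array([.5095+c*A-sn*B,.169+sn*A+c*B,z,1]); cv2.circle(im,(int(f['fx']*X[0]/X[2]+f['cx']),int(f['fy']*X[1]/X[2]+f['cy'])),3,col,1)
cv2.imwrite('pics/d.png',im)
g=grab_frame('scene');cv2.imwrite('pics/e.png',cv2.resize(g['img'][150:290,110:270,::-1],None,fx=4,fy=4,interpolation=2))
```

```text
up 8.65 [ 0.4891 -0.1899  0.1894] [ 0.6 -0.6 -1. ] [ 0.04  0.   -0.01] 0.57 28.29482853412628
over 11.2 [0.5096 0.1685 0.19  ] [ 0.7  0.3 -1.2] [ 0.02 -0.08 -0.05] 0.573 28.294923305511475
near 12.23 [0.51   0.1691 0.1356] [ 0.2 -0.4 -1.5] [-0.01  0.04  0.02] 0.566 28.295133411884308
cover [254. 230.] 0.79 [0.5074 0.1672 0.105 ]
cover [255. 228.] 0.55 [0.5059 0.1674 0.105 ]
holder_b_mouth [254. 255.] 0.28 [0.5497 0.1741 0.05  ]
holder_b [256. 183.] 0.88 [0.509  0.1693 0.    ]
```

View pics/d.png

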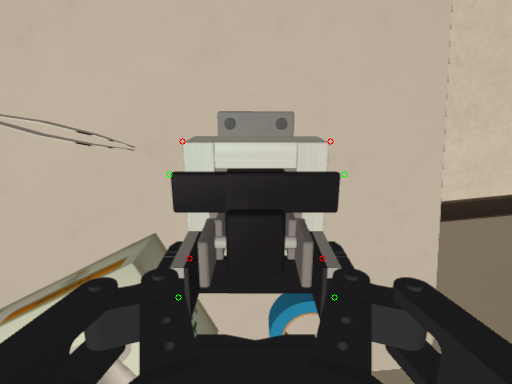

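View pics/e.png

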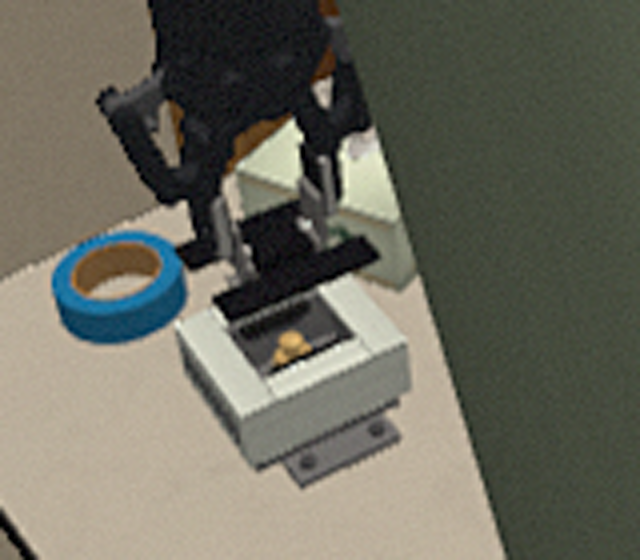

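```bash
python3 - <<'E'
import cv2,numpy as np
from h import *
c=cv2.imread('pics/c.png').max(2);d=cv2.imread('pics/d.png').max(2)
for n,im,col,r in (('c',c,225,(130,165)),('c',c,285,(130,165)),('c',c,230,(240,262)),('c',c,280,(240,262)),('d',d,225,(130,180)),('d',d,285,(130,180)),('d',d,230,(280,300)),('d',d,280,(284,300))):
    print(n,col,r,im[r[0]:r[1],col].tolist())
print('c row',im[0,0],c[170,182:200].tolist(),c[170,310:330].tolist());print('d row',d[190,164:182].tolist(),d[190,330:350].tolist(),d[160,178:192].tolist(),d[160,320:336].tolist())
# expected: cam model
from scipy.spatial.transform import Rotation as Ro
Tt=np.array([[.001,-.962,-.273,.069],[1,0,.002,-.001],[-.002,-.273,.962,-.124],[0,0,0,1]])
def pr(t,yaw,P,db):
    T=np.eye(4);T[:3,:3]=Ro.from_rotvec(down(yaw)).as_matrix();T[:3,3]=t;T=T@Tt;T[2,3]+=db
    X=np.linalg.inv(T)@np.append(P,1);return (318.6*X[:2]/X[2]+[256,192]).round(1)
def box(t,yaw,o,z,ex,db):
    return [tuple(pr(t,yaw,Ro.from_euler('z',yaw).apply([a*ex[0],b*ex[1],0])+[*o,z],db)) for a in(-1,1) for b in(-1,1)]
for db in (0,.005):
    print('c plate',box([.4896,-.1897,.1404],.066,(.4897,-.1898),.058,(.034,.042),db));print('c rim',box([.4896,-.1897,.1404],.066,(.4897,-.1898),.05,(.042,.048),db))
    for z in (.109,.111): print('d plate',z,box([.51,.1691,.1356],.157,(.51,.1691),z,(.034,.042),db))
    print('d rim',box([.51,.1691,.1356],.157,(.5095,.169),.05,(.042,.048),db))
E
python3 -c "
import pickle;f=pickle.load(open('w.pkl','rb'))['hb'][0];print(f['fx'],f['fy'],f['cx'],f['cy'])"
```

```text
c 225 (130, 165) [108, 107, 108, 108, 108, 103, 102, 102, 101, 102, 97, 136, 175, 186, 189, 189, 191, 191, 191, 189, 185, 183, 180, 179, 121, 43, 22, 35, 37, 38, 37, 36, 35, 36, 35]
c 285 (130, 165) [107, 107, 107, 109, 108, 101, 100, 101, 101, 101, 96, 154, 175, 178, 180, 182, 183, 184, 183, 181, 180, 178, 178, 177, 92, 27, 22, 28, 30, 29, 29, 28, 28, 28, 27]
c 230 (240, 262) [24, 23, 24, 23, 23, 23, 23, 25, 23, 102, 172, 179, 179, 178, 162, 167, 168, 168, 168, 167, 168, 168]
c 280 (240, 262) [22, 23, 22, 22, 22, 22, 24, 23, 20, 140, 174, 179, 179, 182, 162, 167, 168, 168, 168, 167, 168, 167]
d 225 (130, 180) [130, 129, 130, 129, 130, 130, 124, 124, 125, 125, 125, 120, 172, 204, 213, 213, 214, 215, 216, 216, 213, 211, 208, 206, 204, 204, 204, 205, 205, 206, 207, 206, 205, 205, 205, 205, 204, 198, 151, 134, 133, 89, 33, 24, 34, 40, 42, 42, 42, 41]
d 285 (130, 180) [129, 129, 129, 130, 130, 130, 123, 123, 124, 124, 125, 121, 165, 198, 204, 206, 207, 209, 209, 210, 208, 206, 205, 204, 203, 203, 202, 202, 202, 204, 205, 205, 204, 204, 205, 205, 204, 199, 141, 129, 118, 72, 28, 25, 31, 3
[... 1809 characters left out ...]
4(326.6), np.float64(142.7)), (np.float64(193.2), np.float64(254.0)), (np.float64(319.9), np.float64(254.0))]
d plate 0.109 [(np.float64(173.3), np.float64(174.3)), (np.float64(341.3), np.float64(174.4)), (np.float64(181.9), np.float64(293.5)), (np.float64(332.4), np.float64(293.4))]
d plate 0.111 [(np.float64(172.3), np.float64(175.2)), (np.float64(342.4), np.float64(175.3)), (np.float64(181.1), np.float64(295.6)), (np.float64(333.2), np.float64(295.5))]
d rim [(np.float64(185.2), np.float64(142.6)), (np.float64(328.4), np.float64(142.7)), (np.float64(192.0), np.float64(256.2)), (np.float64(321.3), np.float64(256.2))]
318.61909903920474 318.61909903920474 255.064829107218 189.62640530446365
```

Run:
```python
from cell import *
from h import *
def p(t):
    s=get_state(); print(t,round(s['clock'],2),s['position'].round(4),s['contact_force'].round(1),s['wrist_torque'].round(2),round(float(s['finger_gap']),3),s['grasp_force'])
x,y=.5102,.1693
move_l([x,y,.126],velocity=.05); sleep(.2); p('0')
print(move_l([x,y,.076],velocity=.015,until_force=6)); p('touch')
sleep(.2); p('touch')
```

```text
0 13.02 [0.5103 0.1693 0.126 ] [ 0.5  0.2 -1.1] [ 0.03 -0.   -0.02] 0.567 28.294478952884674
True
touch 15.31 [0.5102 0.1693 0.0873] [0.3 1.  4.5] [ 0.03  0.08 -0.03] 0.566 30.325114130973816
touch 15.51 [0.5102 0.1693 0.0874] [0.1 0.8 4.7] [-0.04  0.04  0.01] 0.57 30.260533690452576
```

Run:
```python
from cell import *
from h import *
def p(t):
    s=get_state(); print(t,round(s['clock'],2),s['position'].round(4),s['contact_force'].round(1),s['wrist_torque'].round(2),round(float(s['finger_gap']),3),s['grasp_force']);return s
x,y=.5102,.1693
z=.087
while z>.0825:
    z-=.0005; move_l([x,y,z],velocity=.01,until_force=5); sleep(.1); s=p('z')
    F=np.mean([get_state()['contact_force'][2] for _ in range(3)])+1.2
    print(round(F,2))
    if F>9.7: break
```

```text
z 15.86 [0.5103 0.1693 0.0871] [-2.  -0.1  5.6] [-0.09  0.36 -0.02] 0.57 30.399507880210876
6.83
z 16.21 [0.5103 0.1693 0.0867] [-2.3 -0.2  6. ] [-0.13  0.43  0.04] 0.568 30.573622584342957
7.24
z 16.56 [0.5104 0.1693 0.0863] [-3.1 -0.4  6.7] [-0.15  0.45 -0.01] 0.567 30.764944553375244
7.92
z 16.91 [0.5104 0.1693 0.0858] [-2.3 -0.8  7.7] [-0.08  0.46 -0.01] 0.568 30.959460139274597
8.91
z 17.26 [0.5103 0.1693 0.0854] [-2.3 -0.5  6.7] [-0.11  0.57  0.02] 0.571 31.154276132583618
7.92
z 17.61 [0.5104 0.1693 0.085 ] [-2.2 -0.3  8.6] [-0.11  0.56 -0.03] 0.565 31.349506974220276
9.79
```

Run:
```python
from cell import *
from h import *
def F():
    a=[]
    for _ in range(8): sleep(.04); a.append(get_state()['contact_force'])
    return np.mean(a,0)+[0,0,1.2]
x,y=.5102,.1693
z=.0845; print(F())
for i in range(4):
    move_l([x,y,z],velocity=.01,until_force=5); f=F(); s=get_state(); print(z,s['position'].round(4),f.round(2),s['grasp_force'],s['clock'])
    if f[2]>10.2: break
    z-=.0004
```

```text
[-2.71263342 -0.85609316 10.069335  ]
0.0845 [0.5104 0.1693 0.0854] [-2.21 -0.59  9.1 ] 31.184207797050476 18.525
0.08410000000000001 [0.5104 0.1693 0.0851] [-2.6  -0.46  9.65] 31.313613653182983 19.1083
0.08370000000000001 [0.5104 0.1694 0.0847] [-2.82 -0.67 10.32] 31.46089196205139 19.6917
```

Run:
```python
from cell import *
from h import *
import cv2
let_go(); sleep(.3); s=get_state(); print(s['clock'],s['position'].round(4),s['contact_force'].round(1),s['finger_gap'])
p=s['position']; move_l([p[0],p[1],.16],velocity=.08)
s=get_state(); f=grab_frame('wrist'); T=wristT(s,f); print(s['clock'],s['contact_force'].round(1))
for d in tip_of('wrist','cover')[:1]: print(onz(d['centre'],f,.056,T).round(4))
g=grab_frame('scene')
a=cv2.resize(f['img'][90:290,150:360],None,fx=1.9,fy=1.9);b=cv2.resize(g['img'][190:290,130:235],None,fx=3.8,fy=3.8)
cv2.imwrite('pics/f.png',np.hstack([a,b])[...,::-1])
```

```text
20.45 [0.5102 0.1693 0.0837] [-0.3  0.4 -0.6] 1.0019838767883276
21.55 [-0.1 -0.4  0.5]
[0.5069 0.1702 0.056 ]
```

View pics/f.png

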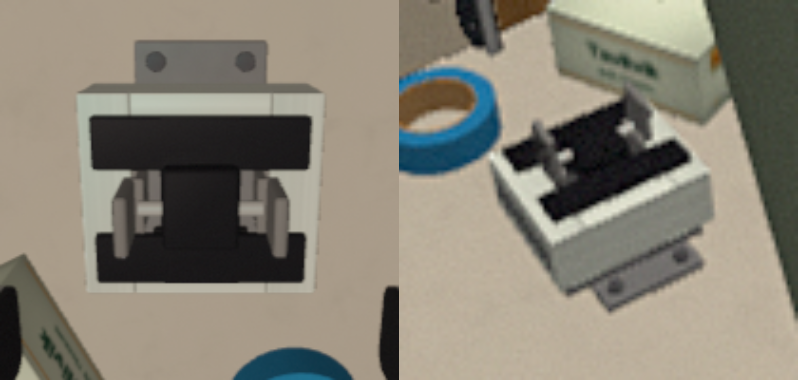

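```bash
python3 -c "
from cell import *
print(sign_off())"
```

```text
the job is handed in; nothing more can be done
None
```

I lifted the cover off its first holder, pressed it onto the open holder with about 10 N and released it. The last pictures show it seated level with both tabs sprung out. I handed the job in at about 22 s; the hand-in returned no verdict.

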